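Put the guide bush away in the lidded spares box

ROBOT

A 6-joint arm with a two-finger parallel gripper is mounted at the origin on the work surface. World frame = base frame: x ahead of the robot, y to its left, z up, the work surface at z = 0. Lengths are in m, angles in rad, forces in N, time in s.
With the tool pointing down it reaches from about 0.225 to 0.875 m from the base axis. Payload 3.4 kg.
Tool frame: the origin (TCP) lies on the mounting face of the last link; the fingertips stand 173 mm ahead of it and the grasp point (between the pads) lies 155 mm ahead of it; x points along the fingers, y is the direction in which the jaws open and shut, and the axes are right-handed (so a half turn about x gives the same grasp; the last joint's range is limited). The gripper opens to 85 mm and grips with 20 to 120 N. Pads are 22 mm wide; open, the fingers measure 114 mm over their backs; the gripper's body (76 mm by 85 mm) begins 54 mm behind the grasp point. The pads swing forward as they close: fully open they stand 13 mm farther back than shut.
Start: joints at [-1.347, 0.276, 1.505, -0, 1.361, -0.121], TCP at [0.194, -0.541, 0.405] pointing down, gripper open.
Joint ranges: [-2.89, 2.89], [-0.75, 2.08], [0.22, 2.7], [-1.18, 4.32], [0.11, 2.71], [-2.7, 2.7]. Speed limits (rad/s): [2.57, 2.57, 3.14, 3.14, 3.14, 3.14].

INTERFACE

Orientations are given as a unit quaternion [w, x, y, z].
In Python, from rig import manip gives the robot as it stands.
- The arm moves only by the tool arm_command, never from a script. Its argument "targets" is a list of rows, each an object with "dp": the shift along the tool's x, y, z in m, a list of three; "turn": the turn, a rotation vector about the tool's x, y, z in degrees, a list of three; "grip": the opening, from -1 (shut) to 1 (fully open). In form: [{"dp": [tx, ty, tz], "turn": [wx, wy, wz], "grip": grip}, ...]. A call has 1 to 8 rows; each row shifts and turns the commanded pose from where the row before left it, along the tool's axes as they then stand; what a row does not reach is not made up. A row lasts 1/10 s, in which the tool goes at most 50 mm and 8.59 degrees, less where a joint would pass 70% of its speed; a pose out of reach is approached as far as the arm can. A call with a gripper value outside its range is refused whole. The fingers move at their own pace and stop on an object; "grip_force" is the grip in N (left out, the last holds). Time passes only in rows, so rows that do not move let the fingers close. It gives the time, the measured TCP pose, the force and the opening at its end, in the units of the state.
- manip.get_state(): the state, without advancing time (a new reading comes with each control period).
- manip.get_image(name): name is "side" or "top" or "wrist"; returns the picture (480x640x3 uint8, red, green, blue); there is no depth.
- manip.calibration(name): a dict with "fx", "fy", "cx", "cy" (pixels), "R" (3x3) and "t" (3): a world point X has camera coordinates R X + t. Camera axes: x right, y down, z forward; pixel columns grow to the right and rows downward; lengths in m; the calibration is good to about 2 mm. A picture is of the moment at which its call begins: read the wrist's pose just before it. calibration takes no time and is no camera call; for the wrist camera it gives the pose at the moment of the call.
- manip.sign_off(): hands the job in, once; it reports no verdict.
The state is a dict: "clock": time; "qpos": joint angles; "qd": joint speeds; "effort": joint torques, N m; "position": TCP position; "ee_rot": TCP orientation; "contact_force": force on the tool from outside, world axes, zero at the start; "moment": the same for the moment, N m; "width": finger opening in m.
Only numpy, scipy, OpenCV 4.12 (cv2) and the standard library are available. Lean on these libraries where they do the work, as an engineer would, in place of code of your own. Each camera call takes 0.05 s, during which the arm holds its last target.

TASK

Swing the lid of the grey spares box up by its pull tab until it stands open by itself, well clear of the opening. Stand the short shouldered guide bush upright on the floor of the box, then lower the lid until it is fully shut.

Things in the scene. Friction and masses are not known exactly. Their poses are not given: they have to be found in the camera images.
- lid (a joint): Hinge of the box lid: 0 shut, grows as it swings up (rad), 1.57 upright, stop at 1.75; starts shut or up to 0.12 ajar. Stiff hinge: the lid stays at whatever angle it is left and does not fall; about 4 N at the tab lifts it, 1 to 3 N lowers it. Lid: grey sheet, 150 mm (front to hinge) x 210 mm, 4 mm thick, underside 90.5 mm above the bench when shut.
- lid_tab (a point): Grip point on the steel pull tab at the middle of the lid's front edge: flat, 22 mm wide (y), 8 mm thick, 50 mm long in the lid's plane, pinched across its width from above at any lid angle. Point: 30 mm out from the edge, mid-thickness; 94.5 mm above the bench when shut. Axes turn with the lid, equal box_in's when shut; hinge line (parallel to y) is 180 mm along +x, 4 mm along -z from it.
- box_in (a point): Centre of the inner floor of the grey steel spares box: fixed, empty, 150 mm (x) x 210 mm (y) outside, 90 mm tall, walls and floor 4 mm, floor 4 mm above the bench. z up, x from the front (tab side, towards the robot) to the hinge side. The lid's hinge line is parallel to y at x = +75 mm, 86.5 mm above this point.
- bush_center (a point): Centre (half-way up its axis, z) of the guide bush: plain steel, stands on the bench, 60 mm tall, body 30 mm diameter, foot flange 40 mm diameter and 8 mm thick, dark bore in the top, 0.18 to 0.35 kg. Near it, not part of the job: a taller, thinner guide pillar (110 mm tall, 24 mm diameter), a flat ring (70 mm diameter, 14 mm thick), a mallet.
Mind the look-alikes: they are no part of the job. What is shaped like the part that bears bush_center but brown, turquoise or yellow is not meant.

How it is judged:
On the way, in this order (a step that is already met when the one before it is completed fails the run):
1. the lid is swung up and open (more than 0.9 rad) (value of joint lid above 0.9 rad), for 0.2 s.
2. the bush stands upright on the floor of the box while the lid is still open (value of joint lid above 0.9 rad and x of bush_center in the frame of box_in between -0.071 and 0.071 m and y of bush_center in the frame of box_in between -0.101 and 0.101 m and z of bush_center in the frame of box_in below 0.04 m and angle between bush_center's own z axis and vertical below 0.26 rad), for 0.2 s.
At the end, for the whole second after the job is handed in: The lid is shut (within 0.08 rad, about 14 mm at the tab) and the guide bush stands inside the box, upright within 15 degrees, its foot on the floor (centre less than 40 mm above it) (value of joint lid below 0.08 rad and x of bush_center in the frame of box_in between -0.071 and 0.071 m and y of bush_center in the frame of box_in between -0.101 and 0.101 m and z of bush_center in the frame of box_in below 0.04 m and angle between bush_center's own z axis and vertical below 0.26 rad); the robot touches nothing.
It also fails if it takes over 72 s, if anything falls off the work surface, if the arm or the gripper's body presses on something with over 40 N, if the wrist force passes 120 N, or if a joint passes its speed limit or range.

## Working session

There is one attempt and no reset: what is moved stays moved. The work goes in short steps, Python scripts to look and compute and a tool call to move; the robot and the scene stay as the last step left them, time stands still between calls to the robot, and variables do not carry over. Pictures are saved under pics/ and viewed, and the job is handed in when it is done.

Besides the shell and the picture viewer there is one more tool, called after "Call:" as name(argument=value, ...), one argument or row to a line, values as JSON. arm_command: Moves the arm, as the interface text tells. Its arguments: {"type":"object","properties":{"targets":{"type":"array"},"grip_force":{"type":"number"}},"required":["targets"]}

```bash
mkdir -p pics; python3 - <<'E'
from rig import manip
import cv2
for n in("side","top"):
    im=manip.get_image(n); cv2.imwrite(f"pics/{n}0.png",im[:,:,::-1])
    c=manip.calibration(n); print(n,c)
s=manip.get_state(); print(s)
E
```

```text
side {'fx': 616.9572535509631, 'fy': 616.9572535509631, 'cx': 320.70083617678176, 'cy': 246.0582933281535, 'R': array([[ 9.99363265e-01, -3.56739192e-02, -6.60284238e-04],
       [-2.16099105e-02, -5.90443686e-01, -8.06789480e-01],
       [ 2.83914821e-02,  8.06290038e-01, -5.90838640e-01]]), 't': array([-0.55285517,  0.10530245,  1.05436087])}
top {'fx': 594.3164048214662, 'fy': 594.3164048214662, 'cx': 308.75270751367503, 'cy': 247.50119239577964, 'R': array([[-0.01328042, -0.99986238, -0.00994262],
       [-0.99639798,  0.01406597, -0.08362541],
       [ 0.08375375,  0.00879623, -0.99644766]]), 't': array([0.08454458, 0.57697723, 1.04077609])}
{'clock': 0.1, 'qpos': array([-1.34700418e+00,  2.76531841e-01,  1.50604596e+00, -2.32035849e-05,
        1.36068738e+00, -1.21015277e-01]), 'qd': array([-4.07583415e-04, -3.13286335e-03, -2.16552259e-03,  6.99042690e-05,
       -2.86779034e-04, -2.18885054e-04]), 'effort': array([ 1.00062756e-03, -4.17701018e+01, -2.46404672e+01, -1.77228671e-04,
        5.93258752e-03,  5.66569852e-06]), 'position': array([ 0.19429709, -0.54096728,  0.40391021]), 'ee_rot': array([-0.12071633, -0.69658518, -0.1218966 ,  0.69666195]), 'contact_force': array([-0.75124545,  0.75754166, -0.68506536]), 'moment': array([0.00630513, 0.00663104, 0.02872315]), 'width': 0.08536471070683715}
```

View pics/side0.png

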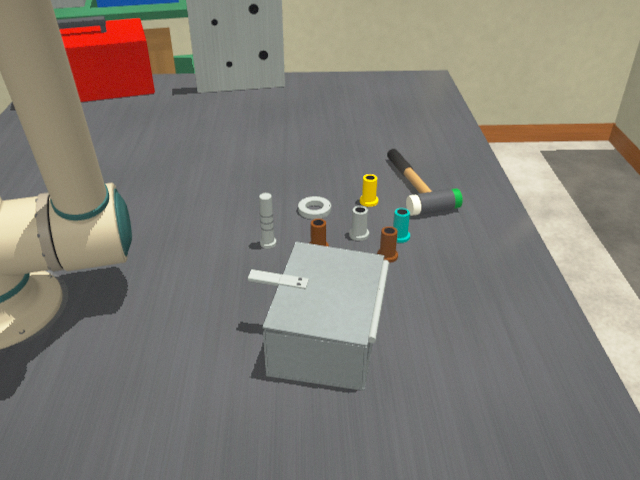

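View pics/top0.png

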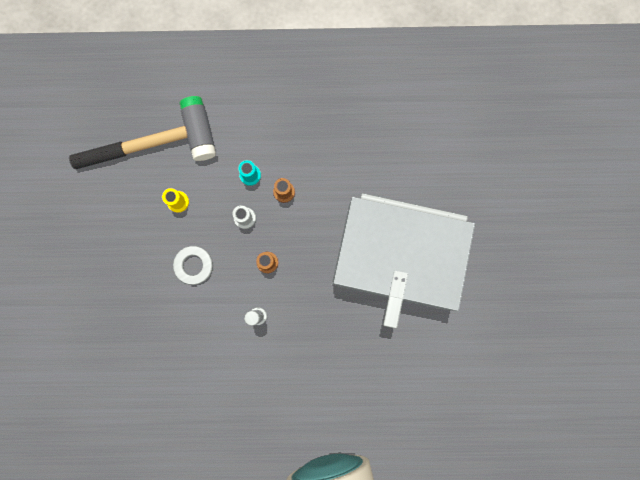

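```bash
python3 - <<'E'
import cv2,numpy as np
t=cv2.imread("pics/top0.png"); s=cv2.imread("pics/side0.png")
a=cv2.resize(t[170:350,320:490],None,fx=3,fy=3,interpolation=cv2.INTER_CUBIC)
b=cv2.resize(s[230:400,230:400],None,fx=3,fy=3,interpolation=cv2.INTER_CUBIC)
cv2.imwrite("pics/c1.png",a[:, :510]);cv2.imwrite("pics/c2.png",b)
c=np.hstack([cv2.resize(t[180:250,210:310],(400,280),interpolation=cv2.INTER_CUBIC),cv2.resize(s[180:250,320:420],(400,280),interpolation=cv2.INTER_CUBIC)])
cv2.imwrite("pics/c3.png",c)
E
```

```text
(no output)
```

View pics/c1.png

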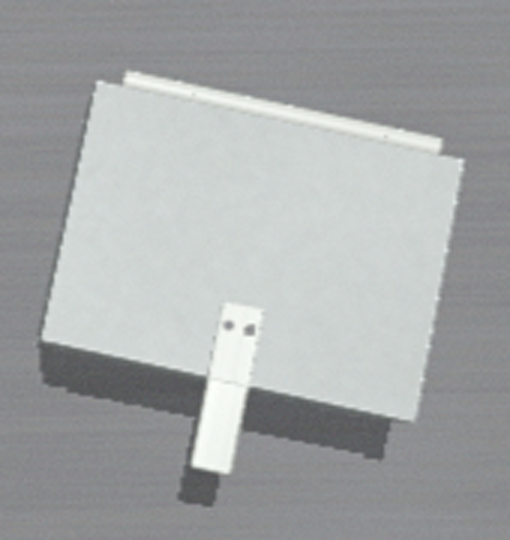

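View pics/c2.png

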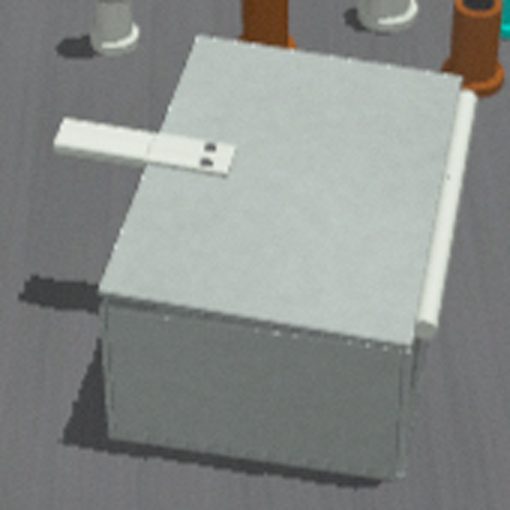

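View pics/c3.png

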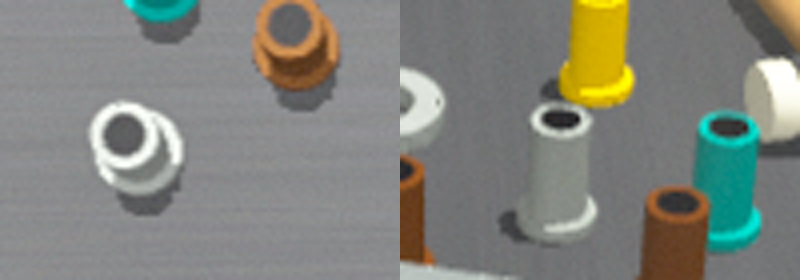

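```bash
cat > h.py <<'E'
from rig import manip
import numpy as np,cv2
from scipy.spatial.transform import Rotation as Rn
def P(n):
    c=manip.calibration(n);K=np.array([[c['fx'],0,c['cx']],[0,c['fy'],c['cy']],[0,0,1]]);return K@np.c_[c['R'],c['t']]
def tri(a,b,na="top",nb="side"):
    X=cv2.triangulatePoints(P(na),P(nb),np.array(a,float).reshape(2,1),np.array(b,float).reshape(2,1));return (X[:3]/X[3]).ravel()
def plane(n,uv,z):
    c=manip.calibration(n);d=c['R'].T@np.array([(uv[0]-c['cx'])/c['fx'],(uv[1]-c['cy'])/c['fy'],1]);o=-c['R'].T@c['t'];return o+d*(z-o[2])/d[2]
def proj(n,X):
    x=P(n)@np.r_[X,1];return x[:2]/x[2]
def tcp():
    s=manip.get_state();q=s['ee_rot'];return s['position'],Rn.from_quat(np.r_[q[1:],q[0]])
def save(n,name):
    cv2.imwrite(f"pics/{name}.png",manip.get_image(n)[:,:,::-1])
E
python3 - <<'E'
from h import *
np.set_printoptions(precision=4,suppress=True)
L={'HL':((352.3,197),(296+87.7,255.3)),'x':((0,0),(0,0))}
# hinge-side +y corner: top left-up ; side: +y far
pts={'hinge+y':((352.3,197),(383.7,255.3)),'hinge-y':((474.3,223),(368,345.3)),'front-y':((458,310),(264,327.3)),'front+y':((333.3,283.7),(296,242.3)),
'tab-a(+y)':((384,326),(252,269.3)),'tab-b':((396.3,327.7),(248.3,277.7)),'bush':((241.5,214),(359.5,209.7))}
for k,(a,b) in pts.items():
    X=tri(a,b);print(k,X,proj('top',X)-a,proj('side',X)-b)
print(plane('top',(241.3,214),.06),plane('side',(359.7,209.5),.06))
p,R=tcp();print(p,R.as_matrix())
E
```

```text
hinge+y [0.6572 0.0014 0.0929] [ 0.0035 -0.1915] [-0.1796  0.0251]
hinge-y [ 0.6107 -0.2026  0.0921] [ 0.0005 -0.5444] [-0.6082  0.0694]
front-y [ 0.466  -0.1686  0.0989] [-0.0421 -0.6191] [-0.672   0.0161]
front+y [0.512  0.0361 0.0982] [-0.0249 -0.5759] [-0.5259  0.0297]
tab-a(+y) [ 0.4424 -0.0452  0.1066] [-0.074  -0.9884] [-0.9608  0.012 ]
tab-b [ 0.4385 -0.0653  0.1061] [-0.0379 -0.4789] [-0.4738  0.0052]
bush [0.6353 0.1928 0.0595] [-0.0003  0.0702] [ 0.0583 -0.0072]
[0.6354 0.1931 0.06  ] [0.6355 0.1928 0.06  ]
[ 0.1943 -0.541   0.4039] [[-0.0004  0.338  -0.9411]
 [ 0.0016 -0.9411 -0.338 ]
 [-1.     -0.0017 -0.0002]]
```

Call:
arm_command(
  targets=[
    {"dp":[0,0,0],"turn":[8.2,0,0],"grip":0.2},
    {"dp":[0,0,0],"turn":[8.2,0,0],"grip":0.2},
    {"dp":[0,0,0],"turn":[8.2,0,0],"grip":0.2},
    {"dp":[0,0,0],"turn":[8.2,0,0],"grip":0.2},
    {"dp":[0,-0.03,-0.01],"turn":[0,0,0],"grip":0.2},
    {"dp":[0,-0.044,-0.012],"turn":[0,0,0],"grip":0.2},
    {"dp":[0,-0.044,-0.012],"turn":[0,0,0],"grip":0.2},
    {"dp":[0,-0.044,-0.012],"turn":[0,0,0],"grip":0.2},
  ],
)

```text
clock: 0.9
position: [0.2761, -0.3922, 0.4042]
ee_rot: [0.081, -0.702, 0.08, 0.703]
contact_force: [0.7, -0.2, -0.2]
width: 0.0513
```

Call:
arm_command(
  targets=[
    {"dp":[0,-0.044,-0.012],"turn":[0,0,0],"grip":0.2},
    {"dp":[0,-0.044,-0.012],"turn":[0,0,0],"grip":0.2},
    {"dp":[0,-0.044,-0.012],"turn":[0,0,0],"grip":0.2},
    {"dp":[0,-0.044,-0.012],"turn":[0,0,0],"grip":0.2},
    {"dp":[0,-0.044,-0.012],"turn":[0,0,0],"grip":0.2},
    {"dp":[0,-0.044,-0.012],"turn":[0,0,0],"grip":0.2},
    {"dp":[0.03,-0.044,-0.012],"turn":[0,0,0],"grip":0.2},
    {"dp":[0.03,-0.04,-0.012],"turn":[0,0,0],"grip":0.2},
  ],
)

```text
clock: 1.7
position: [0.4461, -0.079, 0.3482]
ee_rot: [-0.08, 0.704, -0.08, -0.701]
contact_force: [0.7, -0.5, -0.2]
width: 0.0512
```

```bash
cat >> h.py <<'E'
np.set_printoptions(precision=4,suppress=True)
XA=np.array([.9743,-.2250,0]);
def need(target,yaw):  # grasp target pos, desired tool-y direction angle deg
    p,R=tcp();M=R.as_matrix()
    y=np.array([np.cos(np.radians(yaw)),np.sin(np.radians(yaw)),0]);x=np.array([0,0,-1.]);D=np.c_[x,y,np.cross(x,y)]
    rv=np.degrees(Rn.from_matrix(M.T@D).as_rotvec())
    d=np.array(target)-x*.155-p
    s=manip.get_state();print("t",s['clock'],"tcp",p,"F",s['contact_force'],"w",s['width'],"q",s['qpos'])
    print("turn",rv,"dp now",M.T@d,"dp after turn",D.T@d)
E
python3 - <<'E'
from h import *
need([.460,-.0597,.1015],-103)
E
```

```text
t 1.7 tcp [ 0.4461 -0.079   0.3482] F [ 0.6792 -0.4951 -0.1872] w 0.05119006738522927 q [-0.3289  0.1337  1.8425 -0.0001  1.1621  1.4691]
turn [-0.016  -0.1895 -0.0251] dp now [ 0.0917 -0.0219 -0.0089] dp after turn [ 0.0917 -0.0219 -0.0092]
```

Call:
arm_command(
  targets=[
    {"dp":[0.01,-0.018,-0.009],"turn":[0,0,0],"grip":0.2},
    {"dp":[0,0,0],"turn":[0,0,0],"grip":0.2},
  ],
)

```text
clock: 1.9
position: [0.4586, -0.0632, 0.336]
ee_rot: [0.079, -0.701, 0.078, 0.704]
contact_force: [-1.3, -0.7, 0.2]
width: 0.0511
```

```bash
python3 - <<'E'
from h import *
need([.460,-.0597,.1015],-103)
for z in (.1055,): 
  for X in([.4405,-.0553,.107],[.489,-.0663,.1]): print(proj('wrist',np.array(X)))
save('wrist','w1');save('side','s1')
E
```

```text
t 1.9 tcp [ 0.4586 -0.0632  0.336 ] F [-1.3034 -0.6912  0.2263] w 0.0511257869338903 q [-0.2876  0.1616  1.8412  0.0007  1.1428  1.5067]
turn [0.1751 0.2319 0.0522] dp now [ 0.0795 -0.0036 -0.0009] dp after turn [ 0.0795 -0.0037 -0.0006]
[317.3807 302.1299]
[316.9573 202.3926]
```

View pics/w1.png

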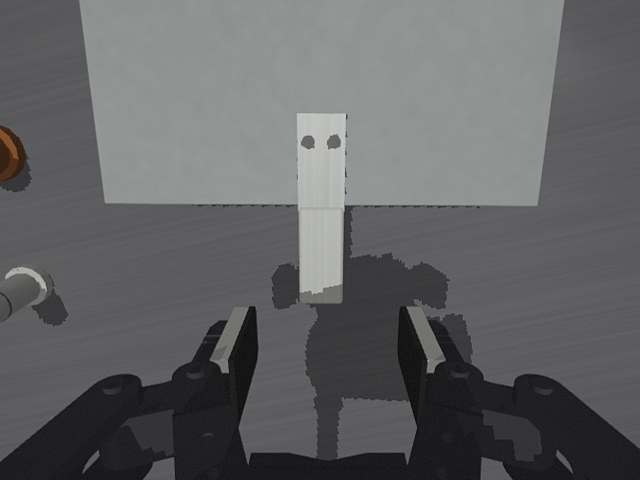

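View pics/s1.png

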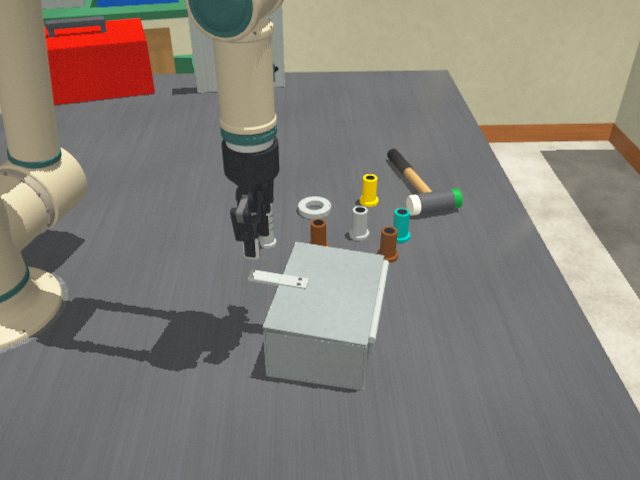

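Call:
arm_command(
  targets=[
    {"dp":[0.03,-0.002,0],"turn":[0,0,0],"grip":0.2},
    {"dp":[0.03,0,0],"turn":[0,0,0],"grip":0.2},
    {"dp":[0.018,0,0],"turn":[0,0,0],"grip":0.2},
    {"dp":[0,0,0],"turn":[0,0,0],"grip":0},
    {"dp":[0,0,0],"turn":[0,0,0],"grip":-0.5},
    {"dp":[0,0,0],"turn":[0,0,0],"grip":-1},
    {"dp":[0,0,0],"turn":[0,0,0],"grip":-1},
    {"dp":[0,0,0],"turn":[0,0,0],"grip":-1},
  ],
  grip_force=35,
)

```text
clock: 2.8
position: [0.4592, -0.0612, 0.2613]
ee_rot: [-0.085, 0.703, -0.079, -0.701]
contact_force: [3.5, 12.9, -3.4]
width: 0.0211
```

```bash
python3 - <<'E'
from h import *
need([.460,-.0597,.1015],-103)
save('wrist','w2')
E
```

```text
t 2.8 tcp [ 0.4592 -0.0612  0.2613] F [ 3.4743 12.9172 -3.426 ] w 0.021118481243919577 q [-0.2862  0.2431  1.9534  0.0099  0.9439  1.5107]
turn [-0.292  -0.098   0.4553] dp now [ 0.0049 -0.0016 -0.0005] dp after turn [ 0.0048 -0.0017 -0.0005]
```

View pics/w2.png

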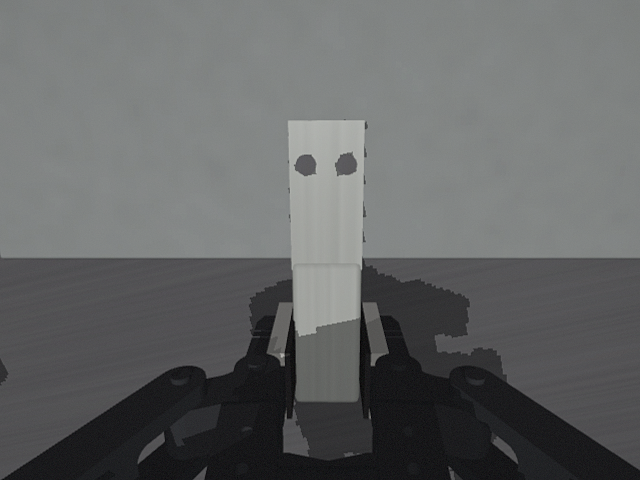

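```bash
python3 - <<'E'
import numpy as np
th=np.linspace(.04,1.48,17)
x=-.18*np.cos(th)+.004*np.sin(th);z=.18*np.sin(th)+.004*np.cos(th)
for a,b,t in zip(-np.diff(z),-np.diff(x),th[1:]):print(round(a,4),round(b,4),round(t,2))
E
```

```text
-0.0161 -0.0017 0.13
-0.0159 -0.0032 0.22
-0.0155 -0.0046 0.31
-0.0151 -0.006 0.4
-0.0145 -0.0073 0.49
-0.0137 -0.0086 0.58
-0.0129 -0.0098 0.67
-0.012 -0.0109 0.76
-0.011 -0.0119 0.85
-0.0098 -0.0129 0.94
-0.0087 -0.0137 1.03
-0.0074 -0.0144 1.12
-0.0061 -0.015 1.21
-0.0047 -0.0155 1.3
-0.0033 -0.0159 1.39
-0.0018 -0.0161 1.48
```

Call:
arm_command(
  targets=[
    {"dp":[-0.008,-0.001,-0.0005],"turn":[0,0,0],"grip":-1},
    {"dp":[-0.008,-0.0005,-0.0012],"turn":[0,0,0],"grip":-1},
    {"dp":[-0.0159,0,-0.0032],"turn":[0,0,0],"grip":-1},
    {"dp":[-0.0155,0,-0.0046],"turn":[0,0,0],"grip":-1},
    {"dp":[-0.0151,0,-0.006],"turn":[0,0,0],"grip":-1},
    {"dp":[-0.0145,0,-0.0073],"turn":[0,0,0],"grip":-1},
    {"dp":[-0.0137,0,-0.0086],"turn":[0,0,0],"grip":-1},
    {"dp":[-0.0129,0,-0.0098],"turn":[0,0,0],"grip":-1},
  ],
)

```text
clock: 3.65
position: [0.4996, -0.0701, 0.3648]
ee_rot: [-0.083, 0.703, -0.079, -0.702]
contact_force: [5.7, 5.7, -10.5]
width: 0.0209
```

```bash
python3 - <<'E'
from h import *
t=.67;x=-.18*np.cos(t)+.004*np.sin(t);z=.18*np.sin(t)+.004*np.cos(t)
need(np.array([.6352,-.1002,.0905+z])+XA*x,-103)
E
```

```text
t 3.65 tcp [ 0.4996 -0.0701  0.3648] F [  5.7418   5.6775 -10.4688] w 0.020889743548304245 q [-0.2793  0.1966  1.7171  0.0055  1.2265  1.5188]
turn [-0.1331 -0.1007  0.2927] dp now [ 0.0044 -0.0011 -0.0003] dp after turn [ 0.0044 -0.0011 -0.0003]
```

Call:
arm_command(
  targets=[
    {"dp":[-0.012,0,-0.0109],"turn":[0,0,0],"grip":-1},
    {"dp":[-0.011,0,-0.0119],"turn":[0,0,0],"grip":-1},
    {"dp":[-0.0098,0,-0.0129],"turn":[0,0,0],"grip":-1},
    {"dp":[-0.0087,0,-0.0137],"turn":[0,0,0],"grip":-1},
    {"dp":[-0.0074,0,-0.0144],"turn":[0,0,0],"grip":-1},
    {"dp":[-0.0061,0,-0.015],"turn":[0,0,0],"grip":-1},
    {"dp":[-0.0047,0,-0.0155],"turn":[0,0,0],"grip":-1},
    {"dp":[-0.0033,0,-0.0159],"turn":[0,0,0],"grip":-1},
  ],
)

```text
clock: 4.45
position: [0.6052, -0.0946, 0.4275]
ee_rot: [0.082, -0.701, 0.079, 0.704]
contact_force: [-3.0, 6.5, -3.9]
width: 0.0209
```

Call:
arm_command(
  targets=[
    {"dp":[-0.0018,0,-0.0161],"turn":[0,0,0],"grip":-1},
    {"dp":[0,0,0],"turn":[0,0,0],"grip":-1},
    {"dp":[0,0,0],"turn":[0,0,0],"grip":-1},
  ],
)

```text
clock: 4.75
position: [0.6224, -0.0986, 0.4298]
ee_rot: [-0.082, 0.703, -0.079, -0.702]
contact_force: [1.5, 5.7, -2.6]
width: 0.0212
```

```bash
python3 - <<'E'
from h import *
t=1.48;x=-.18*np.cos(t)+.004*np.sin(t);z=.18*np.sin(t)+.004*np.cos(t)
need(np.array([.6352,-.1002,.0905+z])+XA*x,-103)
save('side','s2')
E
```

```text
t 4.75 tcp [ 0.6224 -0.0986  0.4298] F [ 1.5074  5.6548 -2.6419] w 0.021195985627245697 q [-0.2687  0.3477  1.3371  0.0044  1.4559  1.5295]
turn [-0.0579 -0.0616  0.2495] dp now [ 0.0047 -0.0013 -0.0005] dp after turn [ 0.0047 -0.0013 -0.0005]
```

View pics/s2.png

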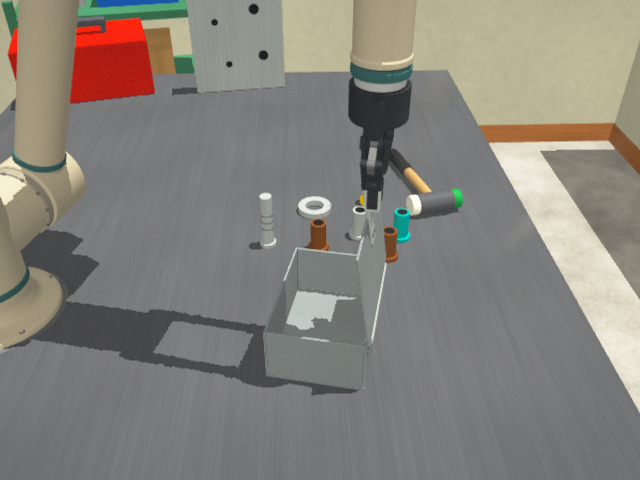

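Call:
arm_command(
  targets=[
    {"dp":[0,0,0],"turn":[0,0,0],"grip":0.2},
    {"dp":[0,0,0],"turn":[0,0,0],"grip":0.2},
    {"dp":[0,0,0],"turn":[0,0,0],"grip":0.2},
    {"dp":[-0.02,0,0],"turn":[0,0,0],"grip":0.2},
    {"dp":[-0.03,0,0],"turn":[0,0,0],"grip":0.2},
  ],
)

```text
clock: 5.3
position: [0.6217, -0.1, 0.4776]
ee_rot: [0.081, -0.701, 0.08, 0.704]
contact_force: [0.5, -0.8, -0.4]
width: 0.0509
```

```bash
python3 - <<'E'
from h import *
B=np.array([.6354,.193])
for n,uv in dict(turq=(248,169),br1=(284,187),br2=(266,261),yel=(171,197)).items():
    X=plane('top',uv,.06);d=X[:2]-B;print(n,X,np.hypot(*d),np.degrees(np.arctan2(d[1],d[0])))
save('side','s3')
need([.6354,.193,.045],-103)
E
```

```text
turq [0.7148 0.181  0.06  ] 0.0802696999293518 -8.56718474715021
br1 [0.6819 0.1182 0.06  ] 0.08806566491704901 -58.15765878719023
br2 [0.5527 0.1506 0.06  ] 0.09291994240186119 -152.86638700908702
yel [0.6672 0.3161 0.06  ] 0.12713308366375822 75.53724370730907
t 5.35 tcp [ 0.6225 -0.1001  0.4847] F [ 2.2535 -0.3314  4.7941] w 0.051626108954669014 q [-0.2697  0.3289  1.2337 -0.0005  1.5703  1.5292]
turn [-0.0693 -0.4934 -0.0498] dp now [ 0.284  -0.2887  0.0561] dp after turn [ 0.2847 -0.2885  0.0533]
```

View pics/s3.png

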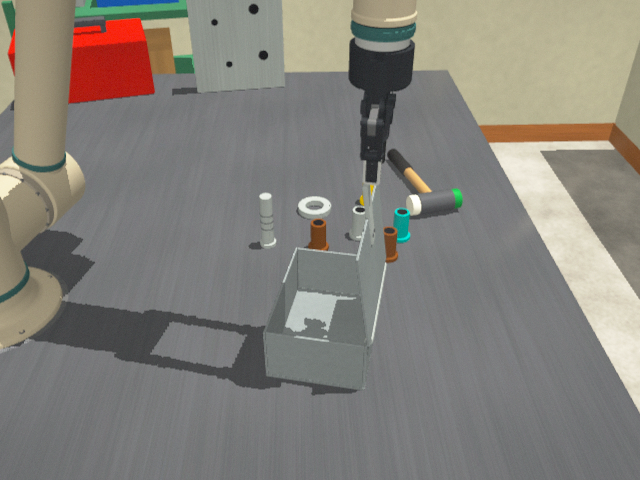

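Call:
arm_command(
  targets=[
    {"dp":[-0.02,0,0.003],"turn":[0,0,0],"grip":0.2},
    {"dp":[0,-0.03,0.005],"turn":[0,0,0],"grip":0.2},
    {"dp":[0,-0.045,0.008],"turn":[0,0,0],"grip":0.2},
    {"dp":[0,-0.045,0.008],"turn":[0,0,0],"grip":0.2},
    {"dp":[0,-0.045,0.008],"turn":[0,0,0],"grip":0.2},
    {"dp":[0.02,-0.045,0.008],"turn":[0,0,0],"grip":0.2},
    {"dp":[0.03,-0.04,0.008],"turn":[0,0,0],"grip":0.2},
    {"dp":[0.04,-0.03,0.005],"turn":[0,0,0],"grip":0.2},
  ],
)

```text
clock: 6.15
position: [0.6338, 0.1868, 0.4107]
ee_rot: [-0.081, 0.705, -0.079, -0.7]
contact_force: [0.9, 0.1, -0.2]
width: 0.0516
```

Call:
arm_command(
  targets=[
    {"dp":[0.045,-0.008,0],"turn":[0,0,0],"grip":0.2},
    {"dp":[0.045,0,0],"turn":[0,0,0],"grip":0.2},
    {"dp":[0.03,0,0],"turn":[0,0,0],"grip":0.2},
    {"dp":[0,0,0],"turn":[0,0,0],"grip":0.2},
    {"dp":[0,0,0],"turn":[0,0,0],"grip":0.2},
  ],
)

```text
clock: 6.65
position: [0.6361, 0.192, 0.2897]
ee_rot: [-0.08, 0.703, -0.08, -0.702]
contact_force: [-0.8, -0.0, 0.6]
width: 0.0515
```

```bash
python3 - <<'E'
from h import *
need([.6354,.193,.045],-103)
print(proj('wrist',np.array([.6354,.193,.06])))
save('wrist','w4')
E
```

```text
t 6.65 tcp [0.6361 0.192  0.2897] F [-0.8051 -0.0224  0.5645] w 0.05152308879868731 q [ 0.1887  0.4834  1.4707 -0.0003  1.1866  1.9875]
turn [-0.0576 -0.0517  0.0058] dp now [ 0.0897 -0.0008  0.0009] dp after turn [ 0.0897 -0.0008  0.0009]
[322.5261 269.3455]
```

View pics/w4.png

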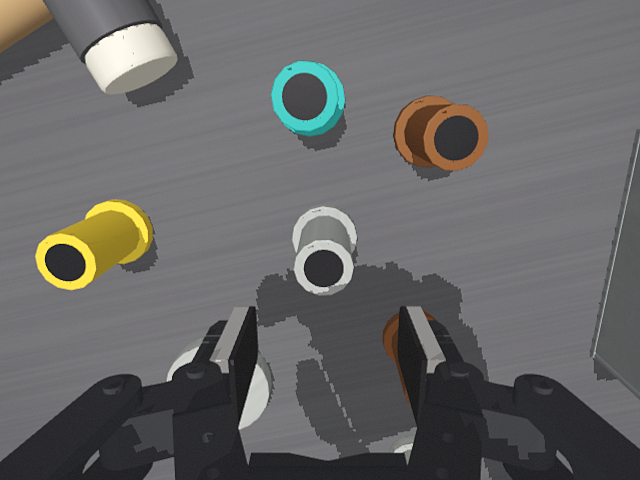

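The wrist view shows the steel bush's bore at (323, 268), which agrees with the predicted (322.5, 269). The look-alikes are clear of both fingers.

Call:
arm_command(
  targets=[
    {"dp":[0.03,0,0.001],"turn":[0,0,0],"grip":0.2},
    {"dp":[0.035,0,0],"turn":[0,0,0],"grip":0.2},
    {"dp":[0.023,0,0],"turn":[0,0,0],"grip":0.2},
    {"dp":[0,0,0],"turn":[0,0,0],"grip":0},
    {"dp":[0,0,0],"turn":[0,0,0],"grip":-0.3},
    {"dp":[0,0,0],"turn":[0,0,0],"grip":-0.6},
    {"dp":[0,0,0],"turn":[0,0,0],"grip":-1},
    {"dp":[0,0,0],"turn":[0,0,0],"grip":-1},
  ],
  grip_force=50,
)

```text
clock: 7.5
position: [0.6357, 0.1926, 0.2035]
ee_rot: [-0.081, 0.704, -0.08, -0.701]
contact_force: [1.0, 1.1, 6.0]
width: 0.0288
```

Call:
arm_command(
  targets=[
    {"dp":[-0.02,0,0],"turn":[0,0,0],"grip":-1},
    {"dp":[-0.04,0,0],"turn":[0,0,0],"grip":-1},
    {"dp":[-0.045,0,0],"turn":[0,0,0],"grip":-1},
    {"dp":[-0.045,0,0],"turn":[0,0,0],"grip":-1},
    {"dp":[0,0,0],"turn":[0,0,0],"grip":-1},
  ],
)

```text
clock: 8.0
position: [0.6361, 0.1928, 0.3589]
ee_rot: [-0.082, 0.707, -0.079, -0.698]
contact_force: [1.5, 0.5, -2.1]
width: 0.0285
```

```bash
python3 - <<'E'
from h import *
C=np.array([.562,-.0834])
need([C[0]-.01*XA[0],C[1]-.01*XA[1],.05],-103)
save('side','s5');save('wrist','w5')
E
```

```text
t 8.0 tcp [0.6361 0.1928 0.3589] F [ 1.5242  0.4883 -2.0781] w 0.028450729505085003 q [ 0.1897  0.4319  1.3787 -0.0002  1.3166  1.9881]
turn [-0.0393 -0.7586  0.3244] dp now [0.152  0.2866 0.0219] dp after turn [0.1539 0.2858 0.0201]
```

View pics/s5.png

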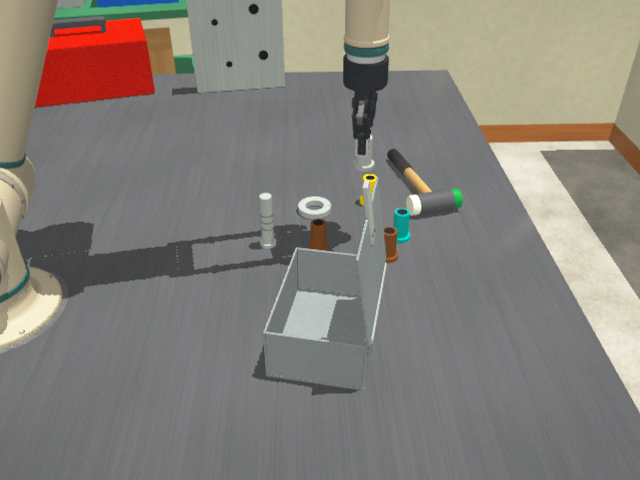

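View pics/w5.png

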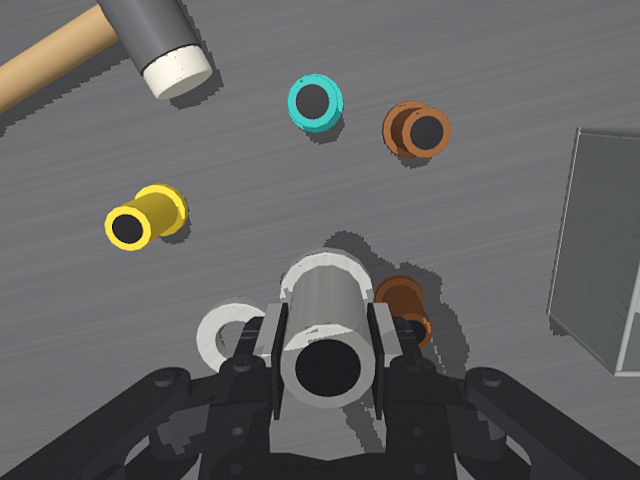

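Call:
arm_command(
  targets=[
    {"dp":[0,0.01,0.02],"turn":[0,0,0],"grip":-1},
    {"dp":[0,0.03,0],"turn":[0,0,0],"grip":-1},
    {"dp":[0,0.042,0],"turn":[0,0,0],"grip":-1},
    {"dp":[0,0.045,0],"turn":[0,0,0],"grip":-1},
    {"dp":[0,0.045,0],"turn":[0,0,0],"grip":-1},
    {"dp":[0,0.045,0],"turn":[0,0,0],"grip":-1},
    {"dp":[0,0.042,0],"turn":[0,0,0],"grip":-1},
    {"dp":[0,0.027,0],"turn":[0,0,0],"grip":-1},
  ],
)

```text
clock: 8.9
position: [0.5486, -0.0841, 0.3483]
ee_rot: [0.081, -0.7, 0.081, 0.705]
contact_force: [0.6, -0.1, -4.1]
width: 0.0287
```

Call:
arm_command(
  targets=[
    {"dp":[0,0,0],"turn":[0,0,0],"grip":-1},
    {"dp":[0.02,0,0],"turn":[0,0,0],"grip":-1},
    {"dp":[0.02,0,0],"turn":[0,0,0],"grip":-1},
    {"dp":[0,0,0],"turn":[0,0,0],"grip":-1},
  ],
)

```text
clock: 9.3
position: [0.5486, -0.0807, 0.3065]
ee_rot: [0.081, -0.699, 0.08, 0.706]
contact_force: [-1.0, -0.1, -2.7]
width: 0.0285
```

```bash
python3 - <<'E'
from h import *
C=np.array([.562,-.0834])
need([C[0]-.01*XA[0],C[1]-.01*XA[1],.0525],-103)
save('top','t6');save('side','s6')
E
```

```text
t 9.3 tcp [ 0.5486 -0.0807  0.3065] F [-1.0172 -0.0518 -2.7072] w 0.02845318364955069 q [-0.2716  0.321   1.6974  0.0004  1.1339  1.5266]
turn [-0.039   0.6167  0.0478] dp now [ 0.099  -0.0003 -0.0048] dp after turn [ 0.099  -0.0004 -0.0037]
```

View pics/s6.png

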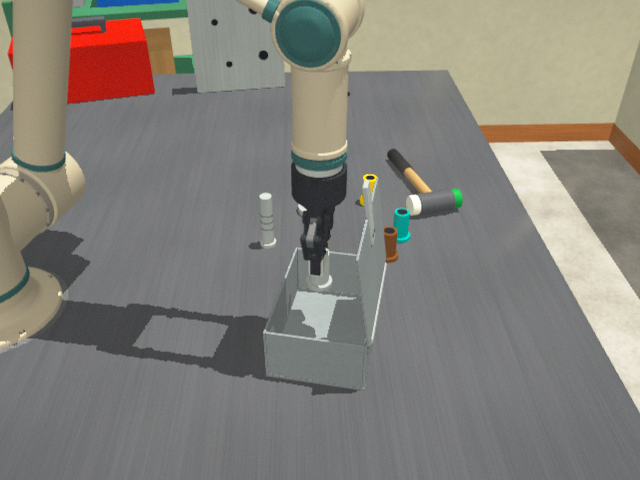

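View pics/t6.png

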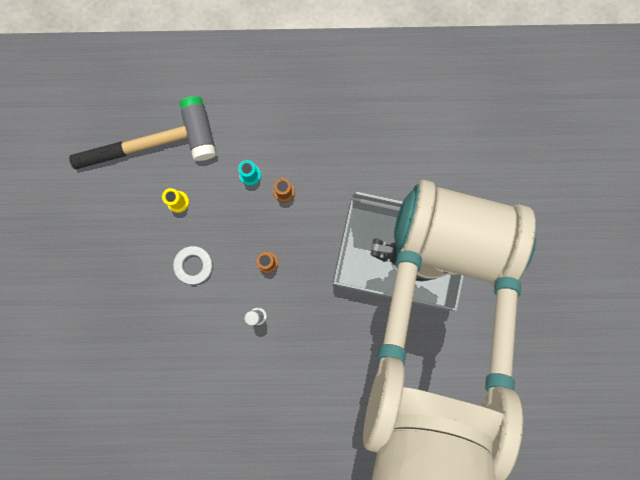

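Call:
arm_command(
  targets=[
    {"dp":[0.03,0,0],"turn":[0,0,0],"grip":-1},
    {"dp":[0.03,0,0],"turn":[0,0,0],"grip":-1},
    {"dp":[0.022,0,0],"turn":[0,0,0],"grip":-1},
    {"dp":[0.01,0,0],"turn":[0,0,0],"grip":-1},
    {"dp":[0.003,0,0],"turn":[0,0,0],"grip":-1},
    {"dp":[0,0,0],"turn":[0,0,0],"grip":-1},
  ],
)

```text
clock: 10.0
position: [0.5511, -0.0817, 0.2167]
ee_rot: [-0.08, 0.703, -0.08, -0.702]
contact_force: [0.1, -0.8, -2.7]
width: 0.0289
```

Call:
arm_command(
  targets=[
    {"dp":[0.002,0,0],"turn":[0,0,0],"grip":-1},
    {"dp":[0,0,0],"turn":[0,0,0],"grip":-1},
  ],
)

```text
clock: 10.2
position: [0.551, -0.0818, 0.215]
ee_rot: [-0.08, 0.703, -0.08, -0.702]
contact_force: [-0.5, -0.9, -2.3]
width: 0.0286
```

Call:
arm_command(
  targets=[
    {"dp":[0.004,0,0],"turn":[0,0,0],"grip":-1},
    {"dp":[0.002,0,0],"turn":[0,0,0],"grip":-1},
    {"dp":[0,0,0],"turn":[0,0,0],"grip":-1},
  ],
)

```text
clock: 10.5
position: [0.5503, -0.0817, 0.2078]
ee_rot: [0.08, -0.702, 0.08, 0.703]
contact_force: [0.1, 0.7, -3.1]
width: 0.0287
```

Call:
arm_command(
  targets=[
    {"dp":[0.002,0,0],"turn":[0,0,0],"grip":-1},
    {"dp":[0,0,0],"turn":[0,0,0],"grip":-1},
  ],
)

```text
clock: 10.7
position: [0.5504, -0.0816, 0.2075]
ee_rot: [-0.08, 0.703, -0.08, -0.702]
contact_force: [-2.4, 0.6, 7.9]
width: 0.0288
```

Contact with the floor (+8 N) at the expected height, so I release.

Call:
arm_command(
  targets=[
    {"dp":[0,0,0],"turn":[0,0,0],"grip":-0.2},
    {"dp":[0,0,0],"turn":[0,0,0],"grip":0.2},
    {"dp":[0,0,0],"turn":[0,0,0],"grip":0.2},
    {"dp":[-0.01,0,0],"turn":[0,0,0],"grip":0.2},
    {"dp":[-0.03,0,0],"turn":[0,0,0],"grip":0.2},
    {"dp":[-0.04,0,0],"turn":[0,0,0],"grip":0.2},
    {"dp":[-0.045,0,0],"turn":[0,0,0],"grip":0.2},
    {"dp":[-0.045,0,0],"turn":[0,0,0],"grip":0.2},
  ],
)

```text
clock: 11.5
position: [0.5502, -0.0816, 0.3782]
ee_rot: [-0.08, 0.703, -0.08, -0.702]
contact_force: [0.0, -0.2, -0.1]
width: 0.0511
```

```bash
python3 - <<'E'
from h import *
t=1.48;x=-.18*np.cos(t)+.004*np.sin(t);z=.18*np.sin(t)+.004*np.cos(t)
need(np.array([.6352,-.1002,.0905+z])+XA*x,-103)
save('side','s7');save('wrist','w7')
E
```

```text
t 11.5 tcp [ 0.5502 -0.0816  0.3782] F [ 0.0343 -0.2463 -0.1495] w 0.05113120314506531 q [-0.2723  0.2639  1.5893 -0.0001  1.2882  1.5262]
turn [-0.0472 -0.0106 -0.0042] dp now [-0.0469 -0.001  -0.0747] dp after turn [-0.0469 -0.001  -0.0747]
```

View pics/s7.png

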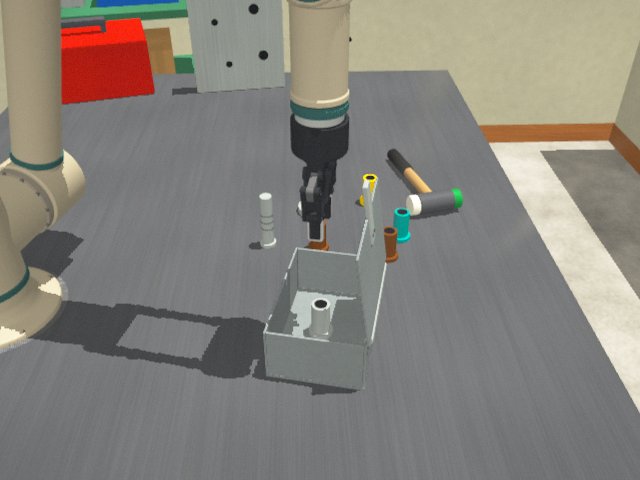

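View pics/w7.png

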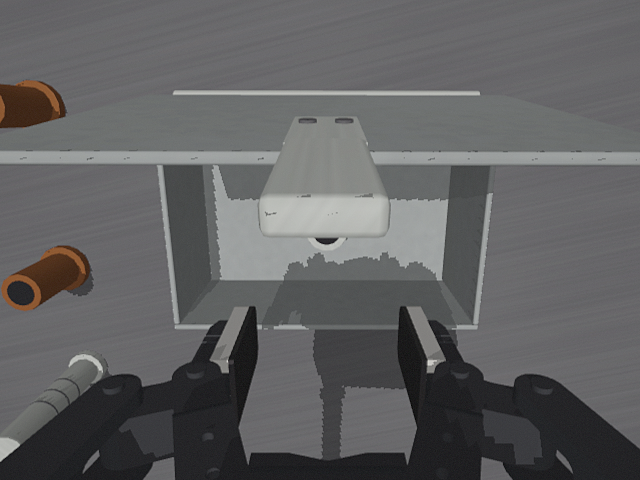

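Call:
arm_command(
  targets=[
    {"dp":[-0.03,-0.001,0],"turn":[0,0,0],"grip":0.2},
    {"dp":[-0.013,0,-0.01],"turn":[0,0,0],"grip":0.2},
    {"dp":[0,0,-0.025],"turn":[0,0,0],"grip":0.2},
    {"dp":[0,0,-0.025],"turn":[0,0,0],"grip":0.2},
    {"dp":[0,0,-0.0145],"turn":[0,0,0],"grip":0.2},
    {"dp":[0,0,0],"turn":[0,0,0],"grip":0.2},
  ],
)

```text
clock: 12.2
position: [0.6247, -0.098, 0.4182]
ee_rot: [0.08, -0.703, 0.08, 0.703]
contact_force: [0.2, 0.3, 1.3]
width: 0.051
```

```bash
python3 - <<'E'
from h import *
t=1.48;x=-.18*np.cos(t)+.004*np.sin(t);z=.18*np.sin(t)+.004*np.cos(t)
need(np.array([.6352,-.1002,.0905+z])+XA*x,-103)
th=np.linspace(1.48,.0,17)
x=-.18*np.cos(th)+.004*np.sin(th);z=.18*np.sin(th)+.004*np.cos(th)
for a,b,t in zip(-np.diff(z),-np.diff(x),th[1:]):print(round(a,4),round(b,4),round(t,2))
save('side','s8')
E
```

```text
t 12.2 tcp [ 0.6247 -0.098   0.4182] F [0.1703 0.3136 1.269 ] w 0.050957386402829714 q [-0.2655  0.3564  1.3522 -0.0001  1.433   1.5331]
turn [-0.0529  0.0021 -0.0045] dp now [-0.007  -0.0002  0.0016] dp after turn [-0.007  -0.0002  0.0016]
0.0019 0.0165 1.39
0.0034 0.0163 1.3
0.0049 0.0159 1.2
0.0064 0.0154 1.11
0.0078 0.0147 1.02
0.0091 0.0139 0.92
0.0103 0.0131 0.83
0.0115 0.012 0.74
0.0126 0.0109 0.65
0.0135 0.0097 0.55
0.0144 0.0084 0.46
0.0151 0.0071 0.37
0.0157 0.0056 0.28
0.0161 0.0042 0.19
0.0164 0.0027 0.09
0.0166 0.0011 0.0
```

View pics/s8.png

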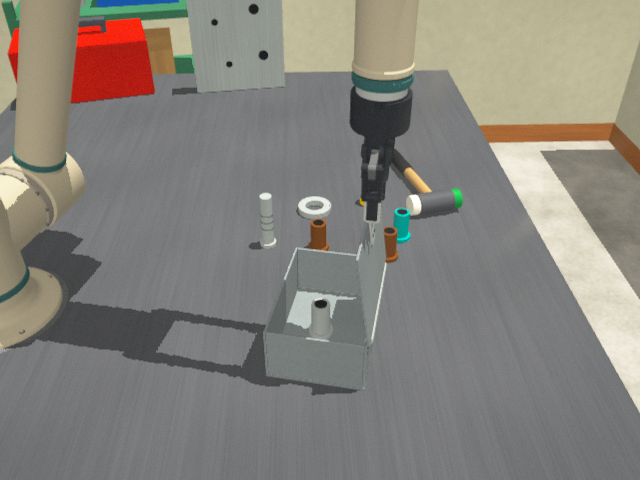

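Call:
arm_command(
  targets=[
    {"dp":[-0.01,0,0.0016],"turn":[0,0,0],"grip":0},
    {"dp":[0,0,0],"turn":[0,0,0],"grip":-0.5},
    {"dp":[0,0,0],"turn":[0,0,0],"grip":-1},
    {"dp":[0,0,0],"turn":[0,0,0],"grip":-1},
    {"dp":[0,0,0],"turn":[0,0,0],"grip":-1},
  ],
  grip_force=35,
)

```text
clock: 12.75
position: [0.6211, -0.0973, 0.4307]
ee_rot: [-0.08, 0.703, -0.081, -0.702]
contact_force: [-1.2, -1.2, 6.4]
width: 0.0213
```

Call:
arm_command(
  targets=[
    {"dp":[0.0019,0,0.0165],"turn":[0,0,0],"grip":-1},
    {"dp":[0.0034,0,0.0163],"turn":[0,0,0],"grip":-1},
    {"dp":[0.0049,0,0.0159],"turn":[0,0,0],"grip":-1},
    {"dp":[0.0064,0,0.0154],"turn":[0,0,0],"grip":-1},
    {"dp":[0.0078,0,0.0147],"turn":[0,0,0],"grip":-1},
    {"dp":[0.0091,0,0.0139],"turn":[0,0,0],"grip":-1},
    {"dp":[0.0103,0,0.0131],"turn":[0,0,0],"grip":-1},
    {"dp":[0.0115,0,0.012],"turn":[0,0,0],"grip":-1},
  ],
)

```text
clock: 13.55
position: [0.5066, -0.0706, 0.3752]
ee_rot: [-0.08, 0.704, -0.081, -0.701]
contact_force: [0.2, -1.0, 4.5]
width: 0.0214
```

```bash
python3 - <<'E'
from h import *
t=.74;x=-.18*np.cos(t)+.004*np.sin(t);z=.18*np.sin(t)+.004*np.cos(t)
need(np.array([.6352,-.1002,.0905+z])+XA*x,-103)
E
```

```text
t 13.55 tcp [ 0.5066 -0.0706  0.3752] F [ 0.1536 -0.9719  4.5373] w 0.021394316517177082 q [-0.2744  0.1985  1.6872 -0.0005  1.2509  1.5242]
turn [-0.0448 -0.2874 -0.0431] dp now [ 0.0054 -0.0001 -0.0017] dp after turn [ 0.0054 -0.0001 -0.0017]
```

Call:
arm_command(
  targets=[
    {"dp":[0.0126,0,0.0109],"turn":[0,0,0],"grip":-1},
    {"dp":[0.0135,0,0.0097],"turn":[0,0,0],"grip":-1},
    {"dp":[0.0144,0,0.0084],"turn":[0,0,0],"grip":-1},
    {"dp":[0.0151,0,0.0071],"turn":[0,0,0],"grip":-1},
    {"dp":[0.0157,0,0.0056],"turn":[0,0,0],"grip":-1},
    {"dp":[0.0161,0,0.0042],"turn":[0,0,0],"grip":-1},
    {"dp":[0.012,0,0.002],"turn":[0,0,0],"grip":-1},
    {"dp":[0.008,0,0.001],"turn":[0,0,0],"grip":-1},
  ],
)

```text
clock: 14.35
position: [0.4582, -0.0594, 0.2659]
ee_rot: [0.08, -0.702, 0.08, 0.703]
contact_force: [-3.0, -0.5, 2.9]
width: 0.0215
```

Call:
arm_command(
  targets=[
    {"dp":[0.008,0,0.0008],"turn":[0,0,0],"grip":-1},
    {"dp":[0.003,0,0],"turn":[0,0,0],"grip":-1},
    {"dp":[0,0,0],"turn":[0,0,0],"grip":-1},
  ],
)

```text
clock: 14.65
position: [0.4577, -0.0593, 0.2545]
ee_rot: [0.08, -0.701, 0.08, 0.704]
contact_force: [-4.5, -1.0, -1.1]
width: 0.0209
```

```bash
python3 - <<'E'
from h import *
need(np.array([.6352,-.1002,.0945])-XA*.18,-103)
save('side','s9')
E
```

```text
t 14.65 tcp [ 0.4577 -0.0593  0.2545] F [-4.5179 -1.0369 -1.088 ] w 0.020887354743790137 q [-0.2794  0.2511  1.9637 -0.0006  0.93    1.5193]
turn [-0.0368  0.183  -0.0191] dp now [ 0.005  -0.     -0.0021] dp after turn [ 0.005  -0.     -0.0021]
```

View pics/s9.png

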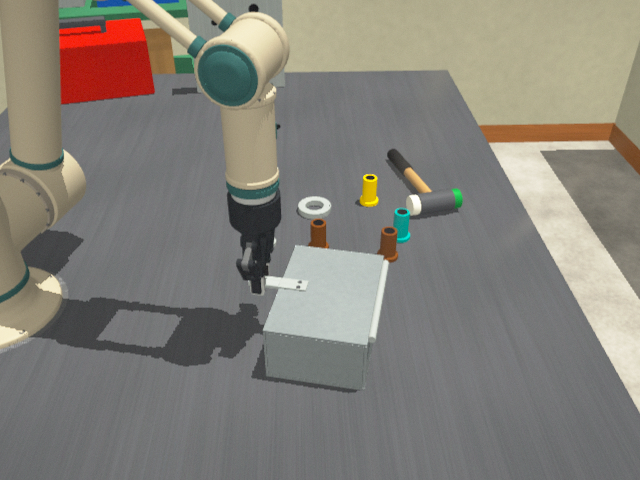

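Call:
arm_command(
  targets=[
    {"dp":[0.002,0,-0.001],"turn":[0,0,0],"grip":-1},
    {"dp":[0.002,0,-0.001],"turn":[0,0,0],"grip":-1},
    {"dp":[0,0,0],"turn":[0,0,0],"grip":-1},
  ],
)

```text
clock: 15.0
position: [0.4584, -0.0593, 0.2533]
ee_rot: [0.08, -0.7, 0.08, 0.705]
contact_force: [-15.2, 1.5, 23.1]
width: 0.0212
```

Call:
arm_command(
  targets=[
    {"dp":[-0.002,0,0],"turn":[0,0,0],"grip":-0.5},
    {"dp":[0,0,0],"turn":[0,0,0],"grip":0.2},
    {"dp":[0,0,0],"turn":[0,0,0],"grip":0.3},
    {"dp":[0,0,0],"turn":[0,0,0],"grip":0.3},
    {"dp":[-0.02,0,0],"turn":[0,0,0],"grip":0.3},
    {"dp":[-0.03,0,0.01],"turn":[0,0,0],"grip":0.3},
    {"dp":[-0.04,0,0.04],"turn":[0,0,0],"grip":0.3},
    {"dp":[0,0,0.045],"turn":[0,0,0],"grip":0.3},
  ],
)

```text
clock: 15.8
position: [0.3754, -0.0402, 0.3427]
ee_rot: [-0.08, 0.707, -0.081, -0.698]
contact_force: [-1.4, -0.6, 0.1]
width: 0.0555
```

Call:
arm_command(
  targets=[
    {"dp":[0,0,0.03],"turn":[0,0,0],"grip":0.3},
    {"dp":[0,0,0],"turn":[0,0,0],"grip":0.3},
    {"dp":[0,0,0],"turn":[0,0,0],"grip":0.3},
  ],
)

```text
clock: 16.1
position: [0.3436, -0.0326, 0.3392]
ee_rot: [-0.08, 0.704, -0.08, -0.701]
contact_force: [-0.5, 0.5, 0.8]
width: 0.0558
```

```bash
python3 - <<'E'
from h import *
s=manip.get_state();print(s['position'],s['contact_force'],s['width'])
save('side','s10');save('top','t10')
s=cv2.imread('pics/s10.png');t=cv2.imread('pics/t10.png')
cv2.imwrite('pics/c10.png',np.hstack([cv2.resize(s[235:395,230:400],(400,376),interpolation=cv2.INTER_CUBIC),cv2.resize(t[180:340,320:490],(400,376),interpolation=cv2.INTER_CUBIC)]))
# predicted shut tab end (top, centre) and lid front corners
for l in [(-.2,0,.008),(-.15,.105,.004),(-.15,-.105,.004)]:
  for th in (0,.04,.08):
    X=np.array([.6352,-.1002,.0905])+XA*(l[0]*np.cos(th)+l[2]*np.sin(th))+np.array([.225,.9743,0])*l[1]+np.array([0,0,-l[0]*np.sin(th)+l[2]*np.cos(th)])
    print(l,th,proj('side',X),proj('top',X))
E
```

```text
[ 0.3436 -0.0326  0.3392] [-0.4695  0.4996  0.8166] 0.0558069745936406
(-0.2, 0, 0.008) 0 [249.7423 277.3557] [389.4358 325.9383]
(-0.2, 0, 0.008) 0.04 [249.6872 273.4004] [390.1079 325.8833]
(-0.2, 0, 0.008) 0.08 [249.8315 269.4425] [390.8286 325.6328]
(-0.15, 0.105, 0.004) 0 [295.9258 244.1716] [333.339  282.7721]
(-0.15, 0.105, 0.004) 0.04 [296.0012 241.3099] [333.4876 282.5179]
(-0.15, 0.105, 0.004) 0.08 [296.2166 238.4519] [333.668  282.1185]
(-0.15, -0.105, 0.004) 0 [263.0943 329.6467] [457.4073 309.6725]
(-0.15, -0.105, 0.004) 0.04 [263.0491 326.5907] [458.3116 309.5805]
(-0.15, -0.105, 0.004) 0.08 [263.1687 323.54  ] [459.2527 309.3434]
```

View pics/c10.png

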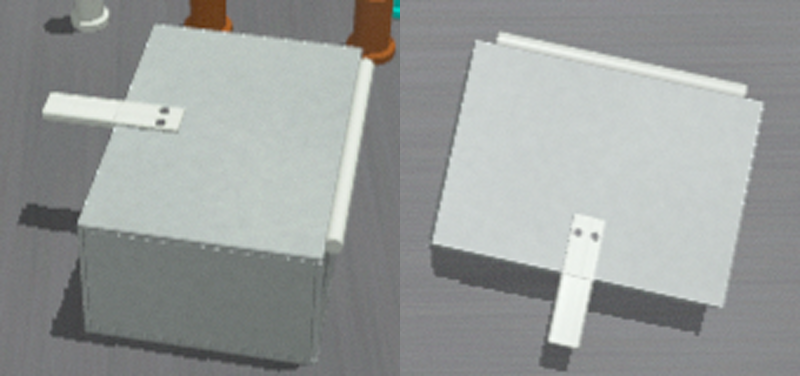

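```bash
python3 - <<'E'
from h import *
manip.sign_off();print(manip.get_state()['clock'])
E
```

```text
the job is handed in; nothing more can be done
the job is handed in; nothing more can be done
```

The plain steel bush is standing inside the box and the lid is shut; I handed the job in shortly after 16 s. I swung the lid up by its tab to about 1.48 rad, and it stayed there by itself. I then stood the bush upright near the middle of the box floor and lowered the lid by the tab until it met the rim.

**Lid:** it resisted with about 23 N at the bottom of its travel. In the last pictures its front corners sit 1.5 to 2 px below where I predicted for fully shut. A lid 0.08 rad ajar would sit about 6 px above that prediction. The 2 px gap is within calibration error.

**Bush:** it met the floor at the expected height with about 8 N. After release it stood upright, and it still did in the side picture just before I regripped the tab. I could not see it once the lid was shut.

**Robot:** the gripper is clear of everything, with a contact-force reading of about 1 N. No check failed or disagreed beyond those 2 px.

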